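Push the stone offcut under the spring lid of the waste hopper

ROBOT

A 6-joint arm with a two-finger parallel gripper is mounted at the origin on the work surface. World frame = base frame: x ahead of the robot, y to its left, z up, the work surface at z = 0. Lengths are in m, angles in rad, forces in N, time in s.
With the tool pointing down it reaches from about 0.275 to 0.975 m from the base axis. Payload 8.4 kg.
Tool frame: the origin (TCP) lies midway between the tips of the shut fingers; the grasp point (between the pads) lies 19 mm behind it; z points along the fingers, y is the line along which they close (so a half turn about z gives the same grasp; the last joint's range is limited). The gripper opens to 92 mm and grips with 3 to 60 N. Pads are 20 mm wide; open, the fingers measure 128 mm over their backs; the gripper's body (75 mm by 189 mm) begins 69 mm behind the grasp point.
Start: joints at [1.225, 0.353, 1.633, -0, 1.155, -0.002], TCP at [0.211, 0.588, 0.215] pointing down, gripper open.
Joint ranges: [-2.63, 2.63], [-0.92, 2.1], [0.06, 2.66], [-1.3, 4.44], [0, 2.69], [-3.02, 3.02]. Speed limits (rad/s): [2.22, 2.22, 2.79, 3.14, 3.14, 3.14].

INTERFACE

Orientations are given as a unit quaternion [x, y, z, w].
In Python, from workcell import * gives the robot as it stands.
- The arm moves only by the shell command python3 -m inch 'ROWS'. ROWS is JSON, a list of rows, each an object with "rotation": the turn, a rotation vector about the tool's x, y, z normalised to -1 to 1, where 1 is 360 degrees, a list of three; "dp": the shift along the tool's x, y, z normalised to -1 to 1, where 1 is 0.1 m, a list of three; "claw": the opening in per cent of the stroke, from 0 (shut) to 100 (fully open). In form: [{"rotation": [wx, wy, wz], "dp": [dx, dy, dz], "claw": claw}, ...]. A call has 1 to 12 rows; each row is the pose to reach, as a shift and turn from the pose commanded when the call began, along the tool's axes at that moment, turning the shorter way round; what a row does not reach only later rows make up. A row lasts 1/8 s, in which the tool goes at most 62.5 mm and 10.7 degrees, less where a joint would pass 70% of its speed; a pose out of reach is approached as far as the arm can. A call with a number of a shift or a turn outside -1 to 1 is refused whole. A call with a gripper value outside its range is refused whole. The fingers move at their own pace and stop on an object; the grip force is fixed at half the most. Time passes only in rows, so rows that repeat a pose let the fingers close. It gives the time, the measured TCP pose, the force, the opening and the grip force at its end, in the units of the state.
- get_obs(): the state, without advancing time (a new reading comes with each control period).
- capture(name): name is "side" or "top" or "wrist"; returns the picture (384x512x3 uint8, red, green, blue); there is no depth.
- camera_params(name): a dict with "fx", "fy", "cx", "cy" (pixels), "k1" (the pictures are not rectified: a ray, as slopes to the right and down, at radius r is drawn at 1 + k1 r^2 times it, then the intrinsics apply), "eye" and "rotation" of the camera in the world; the wrist camera has in their place "T_tool_cam" (4x4, takes a point from camera to tool coordinates, whose origin is the TCP and whose axes are the flange's). Camera axes: x right, y down, z forward; pixel columns grow to the right and rows downward; lengths in m; the calibration is good to about 2 mm. A picture is of the moment at which its call begins: read the wrist's pose just before it. camera_params takes no time and is no camera call.
- hand_in(): hands the job in; it is judged then, once.
The state is a dict: "clock": time; "q": joint angles; "qd": joint speeds; "effort": joint torques, N m; "tcp_pos": TCP position; "ee_rot": TCP orientation; "force": force on the tool from outside, world axes, zero at the start; "ft_torque": the same for the moment, N m; "opening": finger opening in m; "grip_force": force on a finger pad.
Only numpy, scipy, OpenCV 4.12 (cv2) and the standard library are available. Lean on these libraries where they do the work, as an engineer would, in place of code of your own. Each camera call takes 0.05 s, during which the arm holds its last target. There are 200 camera calls.

TASK

Clear the marble offcut into the waste hopper: press the hopper's thumb bar down with one fingertip and keep it down so that the spring-closed lid stays open, and with the other finger push the offcut along its lane, under the raised lid, until it drops into the well. Then let go so that the lid shuts over it. Only push: never lift the offcut off the lane, and leave the tray, cup, jar and hammer where they are.

Things in the scene. Friction and masses are not known exactly. Their poses are not given: they have to be found in the camera images.
- hopper: Grey painted box, 240 x 80 mm, 65 mm high, fixed to the table. Origin at table level; x runs along the lane towards the well, y to the left, z up. In this frame (used below, mm) the box covers x -130 to 110, y -75 to 5; its top, the deck, is at z = 65.
- lane (a point): Open front end of the lane on the deck, at (-130, -43, 65) in the hopper's frame. The lane runs along x, 38 mm wide between two steel guides (6 mm thick, 10 mm above the deck, x -130 to 15).
- well (a point): Centre of the well's mouth, at (61, -43, 65). The well opens in the deck from x = 22 to 100, y = -66 to -20; its floor is at z = 5. While shut, a flat bare-metal lid 3 mm thick covers it: x 18 to 106, y -70 to -2, z 66 to 69.
- shaft (a point): Point (0, 0, 69) on the hinge shaft, 4 mm radius, parallel to x. The lid is on its right; on its left, nearer the robot than the lid, is the thumb bar: a bare-metal plate 3 mm thick, x -130 to 10, reaching 50 mm out from the shaft, rising to the left at 46 degrees while the lid is shut.
- offcut: Loose marble block, 50 (x) x 34 (y) x 20 (z) mm, about 85 g, origin at its centre. It starts lying on the deck in the lane, its x axis nearly along the hopper's (its centre between x = -80 and -20, at z = 75 mm in the hopper's frame), clear of the lid.
- lid (a joint): Lid angle (rad): 0 shut, 0.8 fully open (stop). Pressing the thumb bar down opens it: at 0.8 the bar is level, its upper face at z = 70.5, 5.5 mm above the deck, and the lid stands at 46 degrees, its edge 50 mm above the shaft. A spring shuts it when let go (some 3 to 8 N at the bar). The offcut passes under it from about 0.65 rad up.
- bar_edge (a point): Middle of the free long edge of the thumb bar; at x = -60, y = +35, z = +105 mm in the hopper's frame while the lid is shut; moves with the bar.
- tray: Loose white plastic sorting tray with three compartments of coloured tesserae, 100 x 150 x 35 mm, left of the hopper; origin under its centre. Bystander.
- cup: Loose white cup, 72 mm across, 85 mm high, right of the hopper; origin under its centre. Bystander.
- jar: Loose jar with a cap, 68 mm across, 80 mm high, right of the hopper; origin under its centre. Bystander.
- hammer: Loose hammer, some 0.25 m long, lying along its x axis, farther right on the table. Bystander.

How it is judged:
By the outcome, as a careful person would: the job done as asked, in the order asked, and still so for the second after the job is handed in, with the robot touching nothing.
It also fails if it takes over 38 s, if anything falls off the work surface, if the arm or the gripper's body presses on something with over 40 N, if the wrist force passes 120 N, or if a joint passes its speed limit or range.

## Working session

There is one attempt and no reset: what is moved stays moved. The work goes in short steps, Python scripts to look and compute and a shell command to move; the robot and the scene stay as the last step left them, time stands still between calls to the robot, and variables do not carry over. Pictures are saved under pics/ and viewed, at most 13 in all, crops included, and the job is handed in when it is done.

```bash
mkdir -p pics; ls
python3 - <<'E'
from workcell import *
import cv2
o=get_obs();print(o)
for n in("side","top"):
    p=camera_params(n);print(n,p)
    cv2.imwrite(f"pics/{n}0.png",capture(n)[:,:,::-1])
print(camera_params("wrist"))
E
```

```text
pics
{'clock': 0.0, 'q': array([ 1.22462353e+00,  3.53655148e-01,  1.63412605e+00, -1.56341505e-05,
        1.15522426e+00, -2.41270461e-03]), 'qd': array([-0.00052255,  0.00061885, -0.0013811 , -0.00045527,  0.00055418,
       -0.00251025]), 'effort': array([-1.31084191e-03, -5.93835640e+01, -3.34236073e+01,  6.95878942e-02,
        2.32429861e-02, -8.12005737e-05]), 'tcp_pos': array([0.21048488, 0.58795553, 0.2138628 ]), 'ee_rot': array([ 1.71031838e-01,  9.85265249e-01, -6.96939282e-04, -1.15457133e-04]), 'force': array([1.00281253, 0.08642255, 0.68288392]), 'ft_torque': array([-0.05118569, -0.00958699,  0.00759398]), 'grip_force': 0.0, 'opening': 0.09183908284921788}
side {'fx': 383.06132793527115, 'fy': 383.06132793527115, 'cx': 249.01249420374353, 'cy': 191.73597580449854, 'k1': 0.001953423179886078, 'eye': array([0.25671994, 0.5785483 , 0.86735378]), 'rotation': array([-0.20510229,  0.90868997, -0.35350476,  0.08514683])}
top {'fx': 465.24628790386566, 'fy': 465.24628790386566, 'cx': 261.60210441243436, 'cy': 196.60560532167383, 'k1': -0.04178532329779859, 'eye': array([ 0.30268117, -0.06581592,  1.40643892]), 'rotation': array([ 0.72029653, -0.68630149,  0.0698283 , -0.07271302])}
{'fx': 271.79516294248657, 'fy': 271.79516294248657, 'cx': 257.99238384098754, 'cy': 193.37278187070558, 'k1': -0.05555632216313706, 'T_tool_cam': array([[-2.77248530e-04, -9.59260777e-01, -2.82522009e-01,
         7.88837862e-02],
       [ 9.99999599e-01, -5.06691510e-04,  7.39060553e-04,
         3.11255114e-04],
       [-8.52103303e-04, -2.82521691e-01,  9.59260532e-01,
        -1.69780663e-01],
       [ 0.00000000e+00,  0.00000000e+00,  0.00000000e+00,
         1.00000000e+00]])}
```

View pics/top0.png

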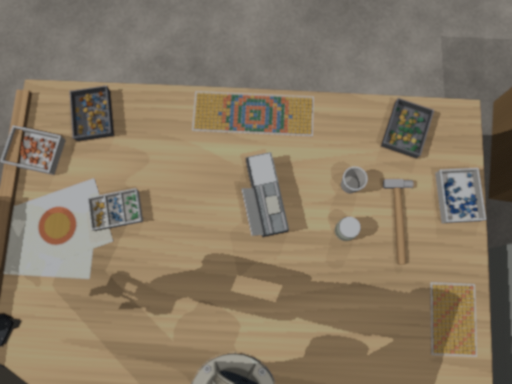

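View pics/side0.png

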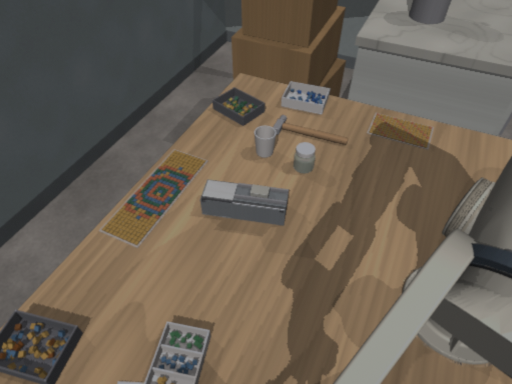

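Run:
```python
import cv2
a=cv2.imread("pics/top0.png")[145:245,215:315];b=cv2.imread("pics/side0.png")[170:230,190:300]
a=cv2.resize(a,None,fx=6,fy=6,interpolation=cv2.INTER_CUBIC);cv2.imwrite("pics/topc.png",a)
```

```text
(no output)
```

View pics/topc.png

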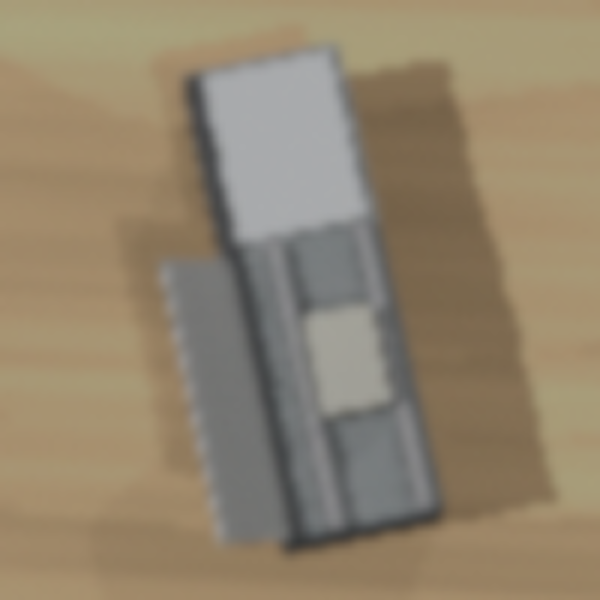

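```bash
cat > h.py <<'E'
from workcell import *
import numpy as np, cv2
from scipy.spatial.transform import Rotation as R
from scipy.optimize import least_squares
def cam(n):
    p=camera_params(n)
    if n=="wrist":
        o=get_obs();T=np.eye(4);T[:3,:3]=R.from_quat(o["ee_rot"]).as_matrix();T[:3,3]=o["tcp_pos"]
        T=T@p["T_tool_cam"];return p,T[:3,:3],T[:3,3]
    return p,R.from_quat(p["rotation"]).as_matrix(),p["eye"]
def proj(P,c):
    p,M,e=c;K=np.array([[p["fx"],0,p["cx"]],[0,p["fy"],p["cy"]],[0,0,1]])
    return cv2.projectPoints(np.atleast_2d(P),cv2.Rodrigues(M.T)[0],-M.T@e,K,np.array([p["k1"],0,0,0,0]))[0][:,0]
def h2w(P,h):  # hopper mm -> world m ; h=(x,y,yaw)
    return R.from_euler("z",h[2]).apply(np.atleast_2d(P)/1000.)+[h[0],h[1],0]
def fit(H,uv,c,f=lambda P,h:h2w(P,h),x0=(.45,0,0)):
    r=least_squares(lambda h:(proj(f(H,h),c)-uv).ravel(),x0)
    return r.x,np.abs(r.fun).round(1)
def crop(px,ox,oy,s): return (np.array(px)+.5)/s-.5+[ox,oy]
E
python3 - <<'E'
from h import *
c=cam("top")
H=[(106,-2,69),(106,-70,69),(18,-70,69),(18,-2,69),(-130,35,105),(10,35,105),(-130,-75,65),(-130,5,65)]
px=[(203,78),(336,47),(373,220),(240,242),(220,543),(163,265),(440,515),(290,548)]
h,e=fit(H,crop(px,215,145,6),c);print(h,e.reshape(-1,2))
O=[(25,17,85),(25,-17,85),(-25,-17,85),(-25,17,85)]
o,e=fit(O,crop([(305,312),(380,305),(393,405),(322,415)],215,145,6),c);print(o,e)
d=R.from_euler("z",-h[2]).apply([o[0]-h[0],o[1]-h[1],0])*1000;print(d,o[2]-h[2])
E
```

```text
[ 0.59018655 -0.03275284  0.24846167] [[0.  0.1]
 [0.1 0.7]
 [0.  0.1]
 [0.4 0.7]
 [0.2 0.6]
 [0.1 0.7]
 [1.  0.6]
 [1.1 0.6]]
[ 0.55152912 -0.08756853  0.18088986] [0.5 0.2 0.4 0.1 0.1 0.  0.  0.1]
[-50.95023065 -43.62603548   0.        ] -0.06757180170867635
```

```bash
cat >> h.py <<'E'
HP=(.5902,-.0328,.2485)
def togo(t,hp=HP,yaw=0.):  # t: target TCP in hopper mm; prints shift & turn in move units
    o=get_obs();M=R.from_quat(o["ee_rot"]);w=h2w(t,hp)[0]
    y=hp[2]+yaw; T=R.from_matrix(np.array([[-np.cos(y),-np.sin(y),0],[-np.sin(y),np.cos(y),0],[0,0,-1]]).T)
    print("dp",(M.inv().apply(w-o["tcp_pos"])*10).round(3),"rot",((M.inv()*T).as_rotvec()/2/np.pi).round(4))
    d=R.from_euler("z",-hp[2]).apply(o["tcp_pos"]-[hp[0],hp[1],0])*1000
    print("hop",d.round(1),"F",o["force"].round(1),"t",o["clock"],"open",round(o["opening"],4),"q",o["q"].round(2))
E
python3 -c "
from h import *
togo((-95,-4,170))"
```

```text
dp [-4.901 -5.128  0.446] rot [-0.0002 -0.0001 -0.0943]
hop [-215.3  695.1  214. ] F [ 0.1  0.  -0.2] t 0.1 open 0.0921 q [ 1.22  0.35  1.63 -0.    1.16 -0.  ]
```

```bash
for i in 1 2 3 4; do python3 -m inch '[{"rotation":[0,0,0],"dp":[-0.44,-0.44,0],"claw":65},{"rotation":[0,0,0],"dp":[-0.88,-0.88,0],"claw":65},{"rotation":[0,0,0],"dp":[-0.98,-1,0],"claw":65}]'; done | tail -1
python3 -m inch '[{"rotation":[0,0,-0.028],"dp":[-0.4,-0.4,0],"claw":65},{"rotation":[0,0,-0.056],"dp":[-0.8,-0.8,0],"claw":65},{"rotation":[0,0,-0.084],"dp":[-0.98,-1,0],"claw":65},{"rotation":[0,0,-0.094],"dp":[-0.98,-1,0.2],"claw":65},{"rotation":[0,0,-0.094],"dp":[-0.98,-1,0.2],"claw":65},{"rotation":[0,0,-0.094],"dp":[-0.98,-1,0.2],"claw":65}]'
python3 - <<'E'
from h import *
togo((-95,-4,150))
a=capture("wrist")[:,:,::-1];cv2.imwrite("pics/w1.png",a)
E
```

```text
grip_force: 0.0
clock: 2.35
tcp_pos: [0.5037, -0.0462, 0.1949]
ee_rot: [-0.123, 0.992, 0.0, 0.0]
force: [-0.0, -0.7, -0.6]
opening: 0.0597
grip_force: 0.0
dp [ 0.078 -0.123  0.449] rot [ 0.0001  0.     -0.0003]
hop [-87.1   8.3 194.9] F [-0.  -0.7 -0.6] t 2.35 open 0.0597 q [-0.09  0.19  1.9   0.    1.05 -1.91]
```

View pics/w1.png

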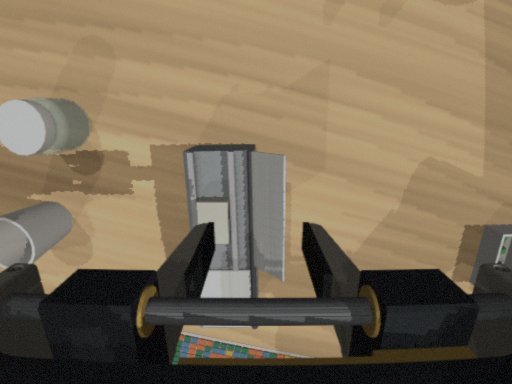

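Run:
```python
import cv2
a=cv2.imread("pics/w1.png")[135:285,165:305]
cv2.imwrite("pics/w1c.png",cv2.resize(a,None,fx=4,fy=4,interpolation=cv2.INTER_CUBIC))
```

```text
(no output)
```

View pics/w1c.png

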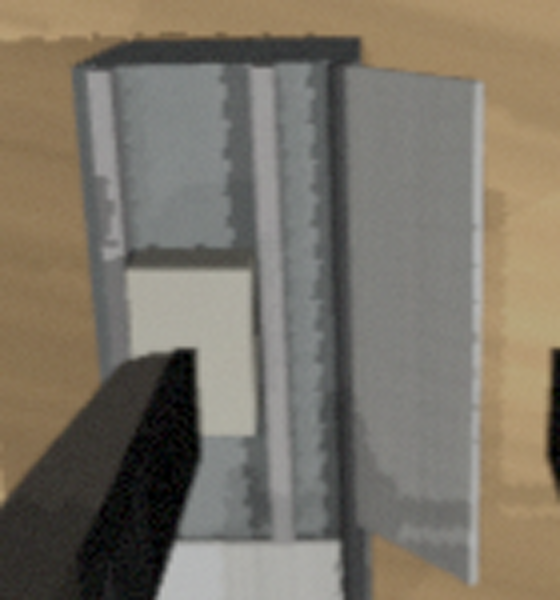

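Run:
```python
from h import *
c=cam("wrist")
H=[(-130,-75,65),(-130,-24,75),(-130,-18,75),(-130,-68,75),(-130,-62,75),(-130,35.5,105),(10,35.5,105),(18,-2,69)]
px=[(77,66),(250,66),(274,66),(86,68),(112,68),(480,80),(474,583),(340,542)]
h,e=fit(H,crop(px,165,135,4),c);print(h,e.reshape(-1,2).tolist())
o,e=fit([(-25,17,85),(-25,-17,85),(25,17,85)],crop([(252,268),(127,268),(255,437)],165,135,4),c);print(o,e)
print(R.from_euler("z",-h[2]).apply([o[0]-h[0],o[1]-h[1],0])*1000,o[2]-h[2])
# finger tips seen
t=get_obs();M=R.from_quat(t["ee_rot"])
for y in(-.048,-.03,.03,.048):
  print(proj(M.apply([[0.01,y,0],[-.01,y,0]])+t["tcp_pos"],c).round(0).tolist())
togo((-97,-4,150),h)
```

```text
[ 0.59274039 -0.03205001  0.25401559] [[1.6, 0.6], [0.2, 0.1], [0.2, 0.0], [0.1, 0.0], [0.8, 0.0], [1.4, 0.3], [0.0, 0.7], [0.7, 0.3]]
[ 0.55323675 -0.08595134  0.2329334 ] [0.  0.3 0.  0.1 0.1 0.2]
[-51.78102265 -42.24472205   0.        ] -0.021082193516708925
[[187.0, 220.0], [189.0, 247.0]]
[[214.0, 220.0], [215.0, 247.0]]
[[303.0, 220.0], [302.0, 247.0]]
[[330.0, 220.0], [327.0, 247.0]]
dp [ 0.073 -0.126  0.451] rot [ 0.      0.0001 -0.0012]
hop [-89.6   8.5 195.2] F [-0.3  0.6 -0.4] t 2.4 open 0.0597 q [-0.09  0.19  1.9   0.    1.05 -1.91]
```

```bash
sed -i 's/^HP=.*/HP=(.592,-.0323,.252)/' h.py
python3 -m inch '[{"rotation":[0,0,-0.001],"dp":[0.075,-0.145,0.3],"claw":65},{"rotation":[0,0,-0.001],"dp":[0.075,-0.145,0.75],"claw":65},{"rotation":[0,0,-0.001],"dp":[0.075,-0.145,0.75],"claw":65},{"rotation":[0,0,-0.001],"dp":[0.075,-0.145,0.75],"claw":65}]'
python3 - <<'E'
from h import *
togo((-97,-6,72))
E
```

```text
clock: 2.9
tcp_pos: [0.5007, -0.063, 0.1211]
ee_rot: [-0.126, 0.992, -0.0, 0.001]
force: [0.4, 0.8, 0.3]
opening: 0.0602
grip_force: 0.0
dp [0.01  0.01  0.491] rot [-0.0001  0.0002  0.0002]
hop [-96.1  -7.  121.1] F [0.4 0.8 0.3] t 2.9 open 0.0602 q [-0.13  0.28  1.97  0.    0.88 -1.95]
```

Descend slowly onto the bar.

```bash
python3 -m inch '[{"rotation":[0,0,0],"dp":[0.01,0.01,0.12],"claw":65},{"rotation":[0,0,0],"dp":[0.01,0.01,0.2],"claw":65},{"rotation":[0,0,0],"dp":[0.01,0.01,0.26],"claw":65},{"rotation":[0,0,0],"dp":[0.01,0.01,0.32],"claw":65},{"rotation":[0,0,0],"dp":[0.01,0.01,0.32],"claw":65}]'
python3 - <<'E'
from h import *
togo((-97,-6,72))
E
python3 -m inch '[{"rotation":[0,0,0],"dp":[0,0,0.06],"claw":65},{"rotation":[0,0,0],"dp":[0,0,0.11],"claw":65},{"rotation":[0,0,0],"dp":[0,0,0.15],"claw":65},{"rotation":[0,0,0],"dp":[0,0,0.15],"claw":65},{"rotation":[0,0,0],"dp":[0,0,0.15],"claw":65}]'
python3 - <<'E'
from h import *
togo((-97,-6,72))
a=capture("side")[:,:,::-1][150:240,180:310];b=capture("wrist")[:,:,::-1][100:340,140:330]
a=cv2.resize(a,None,fx=3,fy=3,interpolation=cv2.INTER_CUBIC);b=cv2.resize(b,None,fx=2,fy=2)
im=np.zeros((480,780,3),np.uint8);im[:270,:390]=a;im[:480,400:780]=b
cv2.imwrite("pics/p2.png",im)
E
```

```text
clock: 3.52
tcp_pos: [0.4988, -0.0627, 0.0874]
ee_rot: [-0.126, 0.992, -0.0, 0.0]
force: [0.4, -0.9, 3.7]
opening: 0.0597
grip_force: 1.9
dp [-0.008  0.002  0.154] rot [-0.      0.      0.0002]
hop [-97.8  -6.2  87.4] F [ 0.4 -0.9  3.7] t 3.525 open 0.0597 q [-0.13  0.33  2.    0.    0.81 -1.95]
clock: 4.15
tcp_pos: [0.4986, -0.062, 0.0728]
ee_rot: [-0.126, 0.992, 0.001, 0.0]
force: [-0.0, 4.9, 6.1]
opening: 0.0598
grip_force: 3.1
dp [-0.009 -0.005  0.008] rot [0.0002 0.     0.0001]
hop [-97.9  -5.5  72.8] F [-0.   4.9  6.1] t 4.15 open 0.0598 q [-0.13  0.36  2.01  0.    0.78 -1.95]
```

View pics/p2.png

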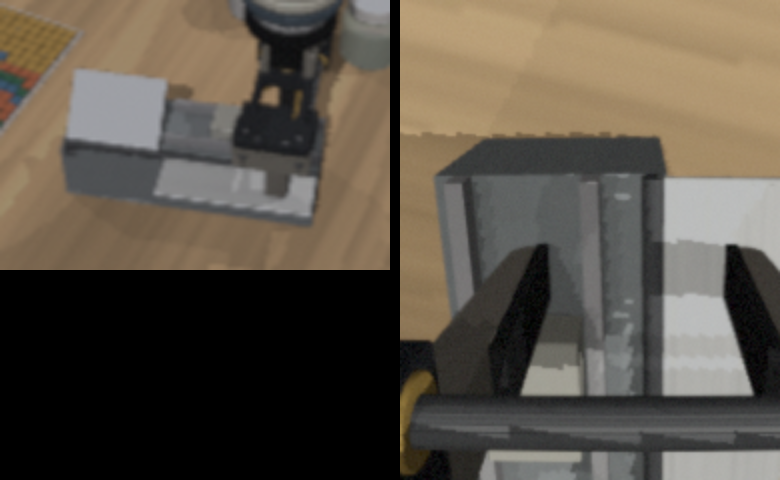

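```bash
python3 -m inch '[{"rotation":[0,0,0],"dp":[-0.08,-0.005,0.01],"claw":65},{"rotation":[0,0,0],"dp":[-0.16,-0.005,0.01],"claw":65},{"rotation":[0,0,0],"dp":[-0.24,-0.005,0.01],"claw":65},{"rotation":[0,0,0],"dp":[-0.32,-0.005,0.01],"claw":65},{"rotation":[0,0,0],"dp":[-0.4,-0.005,0.01],"claw":65},{"rotation":[0,0,0],"dp":[-0.4,-0.005,0.01],"claw":65}]'
python3 - <<'E'
from h import *
togo((0,-6,72))
E
python3 -m inch '[{"rotation":[0,0,0],"dp":[-0.08,0,0],"claw":65},{"rotation":[0,0,0],"dp":[-0.16,0,0],"claw":65},{"rotation":[0,0,0],"dp":[-0.24,0,0],"claw":65},{"rotation":[0,0,0],"dp":[-0.32,0,0],"claw":65},{"rotation":[0,0,0],"dp":[-0.4,0,0],"claw":65},{"rotation":[0,0,0],"dp":[-0.4,0,0],"claw":65}]'
python3 - <<'E'
from h import *
togo((5,-6,72))
a=capture("side")[:,:,::-1][150:240,180:310];b=capture("wrist")[:,:,::-1][100:340,140:330]
a=cv2.resize(a,None,fx=3,fy=3,interpolation=cv2.INTER_CUBIC);b=cv2.resize(b,None,fx=2,fy=2)
im=np.zeros((480,780,3),np.uint8);im[:270,:390]=a;im[:480,400:780]=b
cv2.imwrite("pics/p3.png",im)
E
```

```text
clock: 5.0
tcp_pos: [0.5364, -0.0531, 0.0715]
ee_rot: [-0.126, 0.992, 0.0, -0.001]
force: [-3.1, -0.1, 8.0]
opening: 0.0601
grip_force: 3.4
dp [-0.59   0.002 -0.007] rot [ 0.0001 -0.0004  0.0002]
hop [-59.   -6.3  71.5] F [-3.1 -0.1  8. ] t 5.0 open 0.0601 q [-0.1   0.41  1.93 -0.    0.81 -1.93]
clock: 5.75
tcp_pos: [0.5751, -0.0431, 0.0715]
ee_rot: [-0.126, 0.992, 0.0, -0.001]
force: [-2.7, -0.2, 6.5]
opening: 0.0597
grip_force: 3.5
dp [-0.24   0.002 -0.006] rot [ 0.0001 -0.0004  0.0002]
hop [-19.   -6.3  71.5] F [-2.7 -0.2  6.5] t 5.75 open 0.0597 q [-0.08  0.45  1.85 -0.    0.84 -1.9 ]
```

View pics/p3.png

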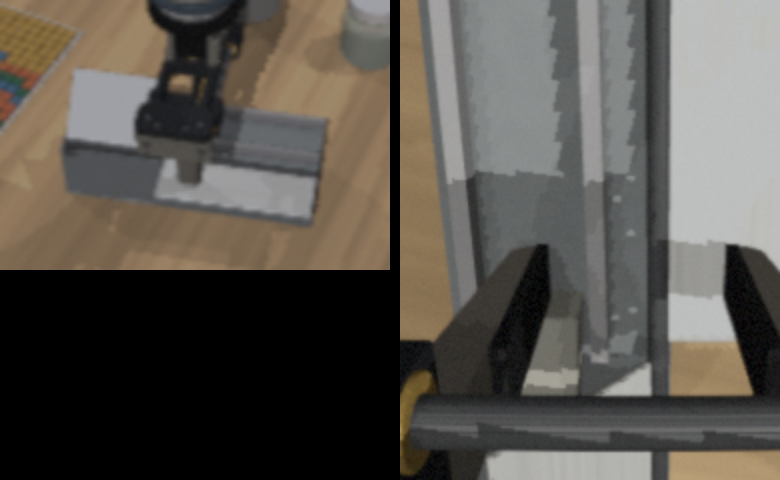

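```bash
python3 -m inch '[{"rotation":[0,0,0],"dp":[-0.08,0,0],"claw":65},{"rotation":[0,0,0],"dp":[-0.16,0,0],"claw":65},{"rotation":[0,0,0],"dp":[-0.22,0,0],"claw":65},{"rotation":[0,0,0],"dp":[-0.24,0,0],"claw":65},{"rotation":[0,0,0],"dp":[-0.24,0,0],"claw":65}]'
python3 - <<'E'
from h import *
togo((5,-6,72))
a=capture("side")[:,:,::-1][150:240,180:310];b=capture("wrist")[:,:,::-1][100:340,140:330]
a=cv2.resize(a,None,fx=3,fy=3,interpolation=cv2.INTER_CUBIC);b=cv2.resize(b,None,fx=2,fy=2)
c=cv2.resize(capture("top")[:,:,::-1][145:245,225:315],None,fx=2,fy=2)
im=np.zeros((480,780,3),np.uint8);im[:270,:390]=a;im[:480,400:780]=b;im[275:475,:180]=c
cv2.imwrite("pics/p4.png",im)
E
```

```text
clock: 6.48
tcp_pos: [0.598, -0.0373, 0.0715]
ee_rot: [-0.126, 0.992, 0.0, -0.001]
force: [-3.8, -1.6, 6.8]
opening: 0.0596
grip_force: 3.5
dp [-0.005  0.003 -0.005] rot [ 0.0001 -0.0005  0.0003]
hop [ 4.5 -6.3 71.5] F [-3.8 -1.6  6.8] t 6.475 open 0.0596 q [-0.06  0.48  1.8  -0.    0.86 -1.89]
```

View pics/p4.png

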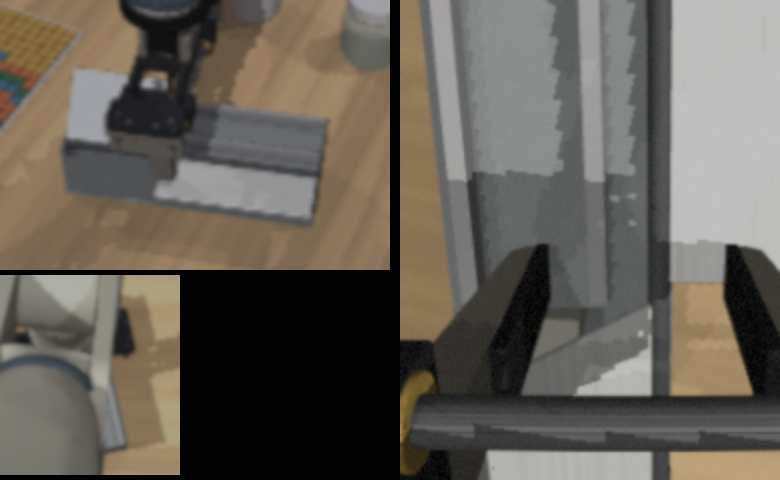

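```bash
python3 - <<'E'
from h import *
c=cam("wrist")
for P in [(15,-26,65),(15,-26,85),(22,-26,65),(22,-26,85),(22,-26,45),(15,-18,75),(10,40,70),(18,-2,69),(14,-36,71),(-6,-36,71)]:
    print(P,((proj(h2w(P,HP),c)[0]-[140,100])*2+[400,0]).round())
E
python3 - <<'E'
import cv2
a=cv2.imread("pics/p4.png")[280:400,490:680]
cv2.imwrite("pics/p4c.png",cv2.resize(a,None,fx=4,fy=4,interpolation=cv2.INTER_CUBIC))
E
```

```text
(15, -26, 65) [582. 287.]
(15, -26, 85) [576. 315.]
(22, -26, 65) [582. 304.]
(22, -26, 85) [577. 334.]
(22, -26, 45) [587. 280.]
(15, -18, 75) [603. 300.]
(10, 40, 70) [770. 280.]
(18, -2, 69) [649. 300.]
(14, -36, 71) [551. 292.]
(-6, -36, 71) [549. 238.]
```

View pics/p4c.png

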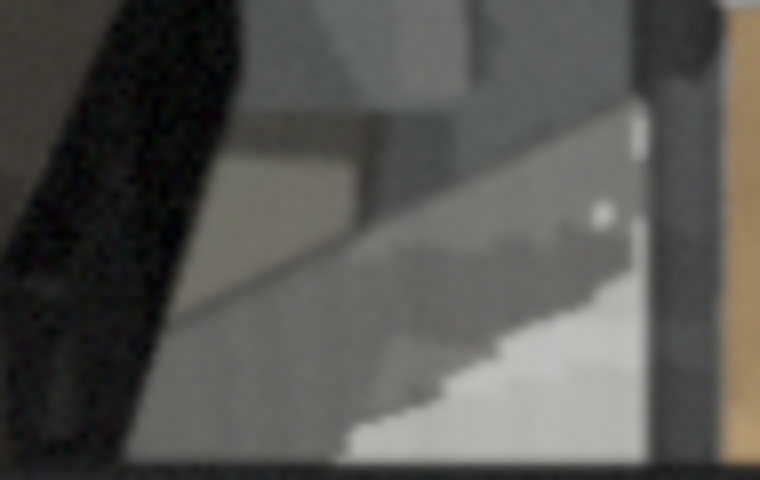

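```bash
python3 -m inch '[{"rotation":[0,0,0],"dp":[0.1,0,0],"claw":65},{"rotation":[0,0,0],"dp":[0.25,0,0],"claw":65},{"rotation":[0,0,0],"dp":[0.4,0,0],"claw":65},{"rotation":[0,0,0],"dp":[0.55,0,0],"claw":65},{"rotation":[0,0,0],"dp":[0.6,0,0],"claw":65},{"rotation":[0,0,0],"dp":[0.6,0,0],"claw":65}]'
python3 - <<'E'
from h import *
togo((5,-6,72))
c=cam("wrist")
print(proj(h2w([(22,-20,65),(22,-66,65),(100,-20,65),(100,-66,65),(40,-26,25),(40,-60,25),(16,-26,85),(16,-60,85),(30,-26,25)],HP),c).round())
a=capture("side")[:,:,::-1][150:240,180:310];b=capture("wrist")[:,:,::-1][170:384,140:340]
a=cv2.resize(a,None,fx=3,fy=3,interpolation=cv2.INTER_CUBIC);b=cv2.resize(b,None,fx=2,fy=2)
im=np.zeros((430,800,3),np.uint8);im[:270,:390]=a;im[:428,400:800]=b
cv2.imwrite("pics/p5.png",im)
E
```

```text
clock: 7.38
tcp_pos: [0.5429, -0.0524, 0.0727]
ee_rot: [-0.126, 0.992, -0.0, 0.002]
force: [2.4, -0.5, 6.6]
opening: 0.0598
grip_force: 3.3
dp [-0.575  0.012  0.009] rot [-0.0002  0.0006  0.0001]
hop [-52.5  -7.2  72.7] F [ 2.4 -0.5  6.6] t 7.375 open 0.0598 q [-0.1   0.41  1.92  0.    0.81 -1.92]
[[242. 315.]
 [185. 314.]
 [244. 385.]
 [193. 384.]
 [239. 301.]
 [203. 300.]
 [232. 328.]
 [185. 327.]
 [238. 292.]]
```

View pics/p5.png

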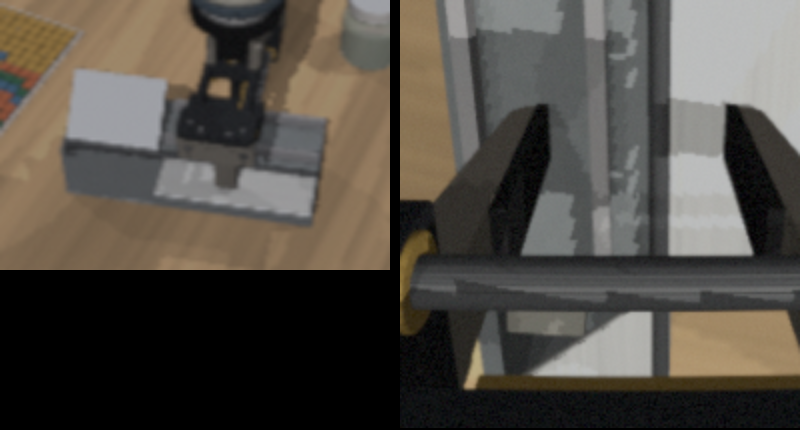

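```bash
python3 -m inch '[{"rotation":[0,0,0],"dp":[0,0,-0.08],"claw":65},{"rotation":[0,0,0],"dp":[0,0,-0.16],"claw":65},{"rotation":[0,0,0],"dp":[0,0,-0.24],"claw":65},{"rotation":[0,0,0],"dp":[0,0,-0.32],"claw":65},{"rotation":[0,0,0],"dp":[0,0,-0.45],"claw":65},{"rotation":[0,0,0],"dp":[0,0,-0.7],"claw":65},{"rotation":[0,0,0],"dp":[0.5,0,-1],"claw":65},{"rotation":[0,0,0],"dp":[1,0,-1],"claw":65},{"rotation":[0,0,0],"dp":[1,0,-1],"claw":65},{"rotation":[0,0,0],"dp":[1,0,-1],"claw":65}]'
python3 - <<'E'
from h import *
togo((5,-6,72))
a=capture("side")[:,:,::-1][90:240,180:340];b=capture("wrist")[:,:,::-1][:,80:380]
a=cv2.resize(a,None,fx=3,fy=3,interpolation=cv2.INTER_CUBIC)
im=np.zeros((450,800,3),np.uint8);im[:450,:480]=a;im[:384,490:790]=b
cv2.imwrite("pics/p6.png",im)
E
```

```text
clock: 8.72
tcp_pos: [0.4451, -0.077, 0.1722]
ee_rot: [-0.126, 0.992, 0.0, 0.001]
force: [-0.3, 0.2, 0.2]
opening: 0.0596
grip_force: 0.0
dp [-1.583  0.006  1.004] rot [-0.      0.0002  0.0001]
hop [-153.4   -6.7  172.2] F [-0.3  0.2  0.2] t 8.725 open 0.0596 q [-0.17  0.13  2.03  0.    0.97 -2.  ]
```

View pics/p6.png

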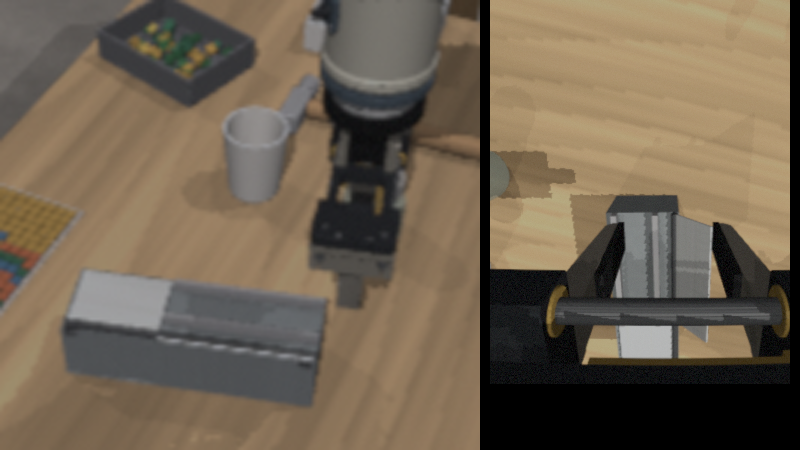

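The lid lies flat (side crop 80–170, 270–330), the lane is empty, the bar is up again and the gripper is clear of the hopper. Handing in.

```bash
python3 -c "
from workcell import *
print(hand_in())"
```

```text
the job is handed in; nothing more can be done
None
```

The offcut was pushed off the lane into the well, the lid is shut over it, the robot stands clear, and I handed the job in at about 9 s; I never touched the tray, cup, jar or hammer.

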